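Seat the seam-camera plate on its three-ball gauge stand

ROBOT

A 6-joint arm with a two-finger parallel gripper is mounted at the origin on the work surface. World frame = base frame: x ahead of the robot, y to its left, z up, the work surface at z = 0. Lengths are in m, angles in rad, forces in N, time in s.
With the tool pointing down it reaches from about 0.3 to 0.775 m from the base axis. Payload 14.6 kg.
Tool frame: the origin (TCP) lies at the very end of the fingers, on their centre line; the grasp point (between the pads) lies 19 mm behind it; y points along the fingers, z is the direction in which the jaws open and shut, and the axes are right-handed (so a half turn about y gives the same grasp; the last joint's range is limited). The gripper opens to 94 mm and grips with 3 to 60 N. Pads are 16 mm wide; open, the fingers measure 119 mm over their backs; the gripper's body (75 mm by 177 mm) begins 78 mm behind the grasp point.
Start: joints at [1.149, 0.3, 1.521, -0, 1.321, -0.067], TCP at [0.191, 0.516, 0.205] pointing down, gripper open.
Joint ranges: [-3.03, 3.03], [-0.79, 2.21], [0.23, 2.52], [-1.04, 4.18], [0, 3.07], [-2.55, 2.55]. Speed limits (rad/s): [2.22, 2.22, 2.57, 3.14, 3.14, 3.14].

INTERFACE

Orientations are given as [roll, pitch, yaw] about the fixed x, y, z axes, in that order (R = Rz(yaw) Ry(pitch) Rx(roll)).
In Python, from station import get_obs, camera, job gives the robot as it stands.
- The arm moves only by the tool step_arm, never from a script. Its argument "targets" is a list of rows, each a list of 6 numbers: the shift along the tool's x, y, z in mm, then the turn, a rotation vector about the tool's x, y, z in degrees. In form: [[dx, dy, dz, rx, ry, rz], ...]. A call has 1 to 12 rows; each row shifts and turns the commanded pose from where the row before left it, along the tool's axes as they then stand; what a row does not reach is not made up. A row lasts 1/8 s, in which the tool goes at most 62.5 mm and 10.7 degrees, less where a joint would pass 70% of its speed; a pose out of reach is approached as far as the arm can. A call is refused whole if a number of a shift passes 62.5 or a number of a turn 10.7, either way. A call with a gripper value outside its range is refused whole. "gripper" is the opening, from -1 (shut) to 1 (fully open), set as the call begins (left out, the last holds). The fingers move at their own pace and stop on an object; "squeeze" is the grip in N (left out, the last holds). Time passes only in rows, so rows that do not move let the fingers close. It gives the time, the measured TCP pose, the force and the opening at its end, in the units of the state.
- get_obs(): the state, without advancing time (a new reading comes with each control period).
- camera(name): name is "scene" or "side" or "wrist"; returns a dict with "pixels" (400x640x3 uint8, red, green, blue), "intrinsics" (3x3 intrinsics, pixels), "k1" (the pictures are not rectified: a ray, as slopes to the right and down, at radius r is drawn at 1 + k1 r^2 times it, then the intrinsics apply), "R" (3x3) and "t" (3): a world point X has camera coordinates R X + t; the wrist camera has in their place "tool_from_camera" (4x4, takes a point from camera to tool coordinates, whose origin is the TCP and whose axes are the tool frame's). Camera axes: x right, y down, z forward; pixel columns grow to the right and rows downward; lengths in m; the calibration is good to about 2 mm. A picture is of the moment at which its call begins: read the wrist's pose just before it. There is no depth.
- job.hand_in(): hands the job in, once; it reports no verdict.
The state is a dict: "time_s": time; "qpos": joint angles; "joint_vel": joint speeds; "tau": joint torques, N m; "ee_pos": TCP position; "eef_rot": TCP orientation; "force": force on the tool from outside, world axes, zero at the start; "moment": the same for the moment, N m; "grip_width": finger opening in m.
Only numpy, scipy, OpenCV 4.12 (cv2) and the standard library are available. Lean on these libraries where they do the work, as an engineer would, in place of code of your own. Each camera call takes 0.05 s, during which the arm holds its last target.

TASK

Pick the seam-camera plate up from the mat by its handle and fit it on the gauge stand so that its lens looks out over the white can rest: work it down past the three sprung catches until it sits level and fully home on all three balls, held there by the springs, then let go. Ease it in by feel, never forcing it or letting it slam, and leave the cans and the white pot alone.

Things in the scene. Friction and masses are not known exactly. Their poses are not given: they have to be found in the camera images.
- plate_grip (a point): Centre of the black bar handle of the loose camera plate (0.3 to 0.5 kg). Bar 48 mm long (plate x) x 16 mm wide (y) x 20 mm high: pinch it across y. It lies on the axis of the plate's disc (104 mm across), 58 mm above the plate's underside and 34 mm above the disc's flat top. The black camera on the disc (29 to 51 mm along +x) ends 14 mm below this point
- plate: The camera plate; origin on the disc's axis, at its underside; x to the lens, z up. Disc from 10 to 24 mm up, its rim bevelled about 45 degrees below and above. Under it three dark blocks 10 mm deep, each with a radial V groove 16 mm wide at the mouth, centred 35 mm from the axis at 180, +52 and -52 degrees from x: one for each ball, so only one way round fits
- lens (a point): Tip of the camera's lens barrel (16 mm across), 67 mm along +x from the plate's axis, 35 mm above the plate's underside
- stand: Fixed gauge stand: grey foot 270 x 130 x 14 mm from -80 to 190 mm along x; origin on its upright axis at bench level, z up, x towards the can rest. Column 56 mm across; over it an aluminium head with three steel balls (12 mm across, 35 mm from the axis, at 180, +52, -52 degrees from x). Seated, the plate's axis and x agree with the stand's
- stand_axis (a point): Point on the stand's axis 58 mm above the bench (same axes as the stand). The head above it was set by hand and locked anywhere in a 60 mm range of height, NOT given by this pose: ball centres 26 to 86 mm above this point; with the plate fully home the handle's centre is 83 to 143 mm above it, and the tops of the catches' uprights (64 mm and more from the axis) 57 to 117 mm
- can_rest (a point): Top centre of the white round can rest on the foot, 72 mm across, 145 mm from the axis along the stand's x, 34 mm above the bench. The three catches: white sprung noses, 10 mm across, at 180, +60 and -60 degrees about the stand's axis, pushing inwards from uprights on the head. The plate's rim meets them about 17 mm above home; its own weight does not pass them
- foot_end (a point): Middle of the foot's far end edge on the bench, 190 mm along the stand's x. How seating feels: the push needed grows to about 8 to 15 N, dies away 7 to 8 mm above home as the rim passes the noses, then the springs pull the plate down with 3 to 8 N till the balls stop it and the force rises steeply. Too much: a push over about 25 N, or letting go over 2 mm above home, so that it slams (0.15 m/s)
- mat: Fixed black rubber mat 150 x 150 x 4 mm on which the plate stands at the start; origin at the centre of its underside
- can_a_mid (a point): Centre of a closed gold can, 73 mm across, 110 mm high, loose: bystander
- can_b_mid (a point): Centre of a second such can: bystander
- pot_mid (a point): Centre of a white lidded pot, 64 mm across, 70 mm high, loose: bystander
Things that resemble listed ones, but are neither listed nor needed, are in the scene too. What is shaped like the plate but orange is not meant.

How it is judged:
By the outcome, as a careful person would: the job done as asked, in the order asked, and still so for the second after the job is handed in, with the robot touching nothing.
It also fails if it takes over 58 s, if anything falls off the work surface, if the arm or the gripper's body presses on something with over 40 N, if the wrist force passes 120 N, or if a joint passes its speed limit or range.

## Working session

There is one attempt and no reset: what is moved stays moved. The work goes in short steps, Python scripts to look and compute and a tool call to move; the robot and the scene stay as the last step left them, time stands still between calls to the robot, and variables do not carry over. Pictures are saved under pics/ and viewed, and the job is handed in when it is done.

Besides the shell and the picture viewer there is one more tool, called after "Request:" as name(argument=value, ...) on one line, values as JSON. step_arm: Moves the arm, as the interface text tells. Its arguments: {"type":"object","properties":{"targets":{"type":"array","items":{"type":"array","items":{"type":"number"}}},"gripper":{"type":"number"},"squeeze":{"type":"number"}},"required":["targets"]}

```bash
ls; mkdir -p pics; cat > h.py <<'E'
import numpy as np, cv2
from station import get_obs, camera, job
from scipy.spatial.transform import Rotation as Rn
def grab(n,name):
    o=get_obs(); c=camera(n); cv2.imwrite(f'pics/{name}.png',c['pixels'][:,:,::-1])
    if n=='wrist':
        T=np.eye(4);T[:3,:3]=Rn.from_euler('xyz',o['eef_rot']).as_matrix();T[:3,3]=o['ee_pos']
        W=T@np.array(c['tool_from_camera']); R=W[:3,:3].T; t=-R@W[:3,3]
    else: R=np.array(c['R']);t=np.array(c['t'])
    np.savez(f'pics/{name}.npz',px=c['pixels'],K=c['intrinsics'],k1=c['k1'],R=R,t=t)
    return o
class V:
    def __init__(s,name):
        d=np.load(f'pics/{name}.npz'); s.px=d['px'];s.K=d['K'];s.k1=float(d['k1']);s.R=d['R'];s.t=d['t'];s.c=-s.R.T@s.t
    def ray(s,u,v):
        x=np.array([(u-s.K[0,2])/s.K[0,0],(v-s.K[1,2])/s.K[1,1]]); y=x.copy()
        for _ in range(30): y=x/(1+s.k1*(y@y))
        return s.R.T@np.array([y[0],y[1],1.])
    def plane(s,u,v,z):
        d=s.ray(u,v); return s.c+d*(z-s.c[2])/d[2]
    def proj(s,X):
        p=s.R@np.array(X)+s.t; y=p[:2]/p[2]; y=y*(1+s.k1*(y@y)); return s.K[:2,:2]@y+s.K[:2,2]
def tri(*a):
    A=np.zeros((3,3));b=np.zeros(3)
    for v,(u,w) in a:
        d=v.ray(u,w);d/=np.linalg.norm(d);P=np.eye(3)-np.outer(d,d);A+=P;b+=P@v.c
    X=np.linalg.solve(A,b); return X,[v.proj(X)-np.array(p) for v,p in a]
E
python3 - <<'E'
from h import *
for n in['scene','side','wrist']:
    o=grab(n,n+'0'); v=V(n+'0'); print(n,v.c.round(3),v.ray(320,200).round(2),v.K[0,0],v.k1)
print(o)
E
```

```text
pics
scene [ 1.302 -0.536  1.053] [-0.53  0.42 -0.74] 459.61530749664223 0.00586112533510727
side [-0.117 -0.655  0.967] [ 0.54  0.52 -0.66] 403.54535355817495 -0.03768083058775301
wrist [0.123 0.541 0.384] [ 0.25 -0.09 -0.96] 306.92469316667564 -0.053933313562882466
{'time_s': 0.1, 'qpos': array([ 1.14936573e+00,  3.00412904e-01,  1.52151351e+00, -7.10378003e-06,
        1.32071253e+00, -6.66159167e-02]), 'joint_vel': array([ 0.00018043, -0.00052486, -0.00225839,  0.00069397,  0.00140024,
        0.00128502]), 'tau': array([ 9.70802503e-04, -5.32635784e+01, -3.53286624e+01,  7.09152664e-02,
        2.34829268e-02, -1.92022654e-06]), 'ee_pos': array([0.19099454, 0.51551924, 0.20494684]), 'eef_rot': array([-1.57184076e+00,  6.27824715e-05, -3.54812952e-01]), 'force': array([ 1.41701219, -0.40980385, -0.5265447 ]), 'moment': array([-0.00275981,  0.00151692,  0.02066775]), 'grip_width': 0.0941729760441071}
```

View pics/scene0.png

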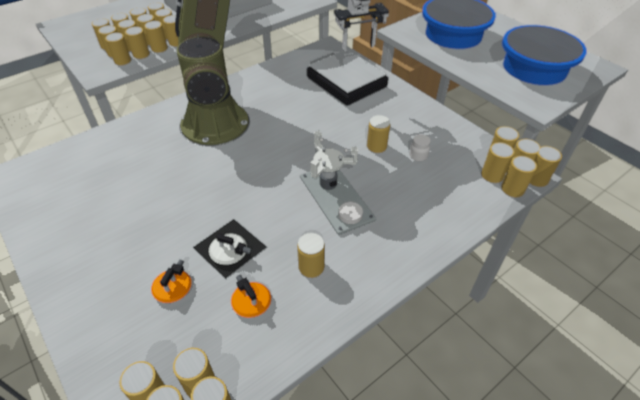

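View pics/side0.png

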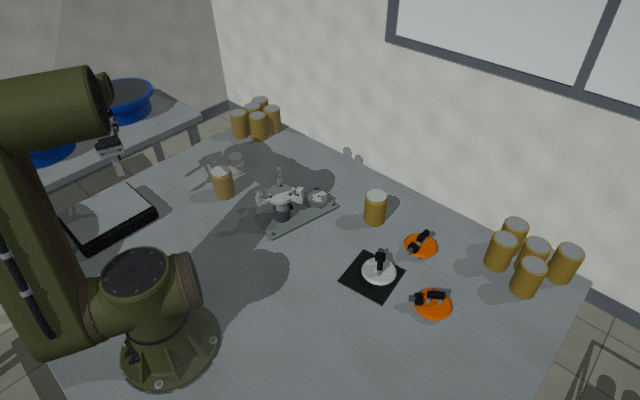

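View pics/wrist0.png

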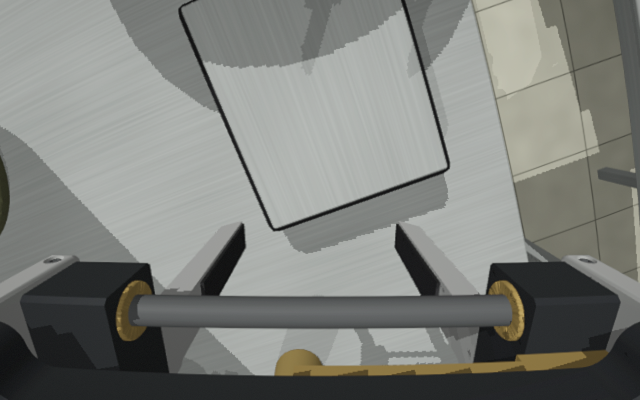

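```bash
python3 - <<'E'
import cv2,numpy as np
def crop(n,x,y,w,h,s,o):
    i=cv2.imread(f'pics/{n}.png')[y:y+h,x:x+w]; cv2.imwrite(f'pics/{o}.png',cv2.resize(i,None,fx=s,fy=s,interpolation=cv2.INTER_CUBIC))
crop('scene0',290,110,100,130,4,'c1');crop('scene0',140,210,140,110,5,'c2')
crop('side0',240,150,110,100,6,'c3');crop('side0',330,220,130,110,6,'c4')
E
```

```text
(no output)
```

View pics/c1.png

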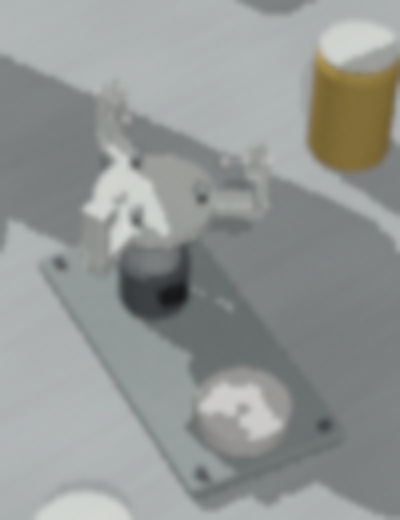

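View pics/c2.png

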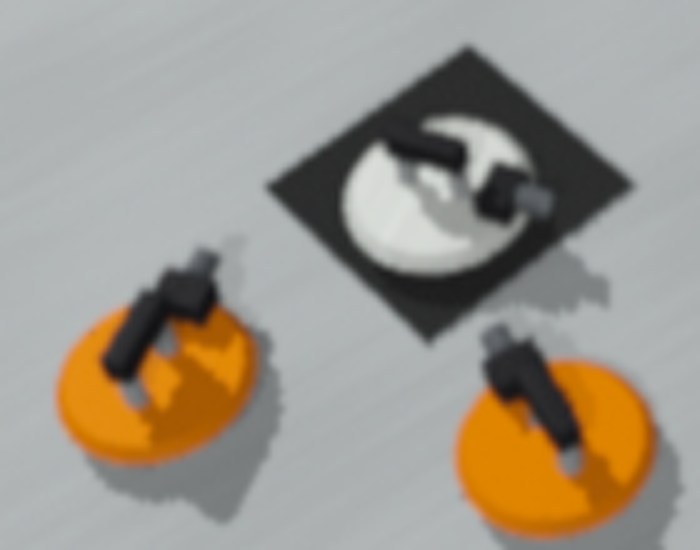

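View pics/c3.png

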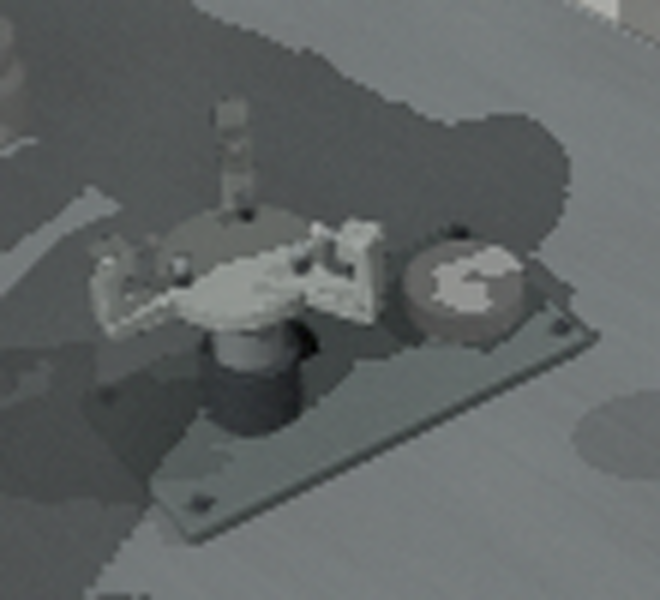

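View pics/c4.png

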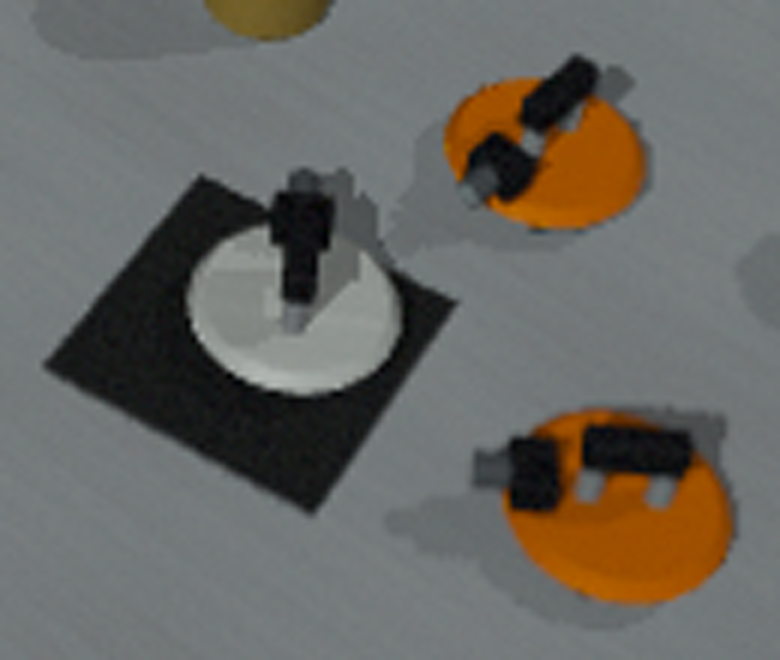

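```bash
python3 - <<'E'
from h import *
s=V('scene0');d=V('side0')
S=lambda x,y:(290+x/4,110+y/4); D=lambda x,y:(240+x/6,150+y/6)
S2=lambda x,y:(140+x/5,210+y/5); D2=lambda x,y:(330+x/6,220+y/6)
print('rest',s.plane(*S(243,400),.034),d.plane(*D(465,285),.034))
print('foot scene',[s.plane(*S(*p),.014).round(3) for p in[(40,262),(195,490),(343,435)]])
print('foot side',[d.plane(*D(*p),.014).round(3) for p in[(152,490),(198,535),(597,335)]])
print('mat scene',[s.plane(*S2(*p),.004).round(3) for p in[(468,45),(635,185),(428,345),(268,187)]])
print('mat side',[d.plane(*D2(*p),.004).round(3) for p in[(202,175),(458,302),(313,515),(43,367)]])
print('disc',s.plane(*S2(440,195),.028),d.plane(*D2(295,308),.028))
print('handle tri',tri((s,S2(427,148)),(d,D2(300,255))))
print('lens',tri((s,S2(540,200)),(d,D2(305,178))))
print('upr tops: ball', tri((s,S(137,215)),(d,D(180,268))),tri((s,S(203,190)),(d,D(302,263))),tri((s,S(135,160)),(d,D(247,213))))
E
```

```text
rest [0.65488984 0.09467856 0.034     ] [0.64686934 0.08576566 0.034     ]
foot scene [array([0.429, 0.075, 0.014]), array([0.687, 0.023, 0.014]), array([0.714, 0.143, 0.014])]
foot side [array([0.425, 0.112, 0.014]), array([0.419, 0.069, 0.014]), array([0.683, 0.014, 0.014])]
mat scene [array([ 0.448, -0.187,  0.004]), array([ 0.596, -0.166,  0.004]), array([ 0.617, -0.313,  0.004]), array([ 0.469, -0.331,  0.004])]
mat side [array([ 0.589, -0.168,  0.004]), array([ 0.609, -0.315,  0.004]), array([ 0.46 , -0.336,  0.004]), array([ 0.439, -0.188,  0.004])]
disc [ 0.55176166 -0.26303864  0.028     ] [ 0.53444553 -0.26700765  0.028     ]
handle tri (array([ 0.54155932, -0.26092768,  0.0574109 ]), [array([-0.18332662,  0.18483429]), array([-0.18972559, -0.15668508])])
lens (array([ 0.59663142, -0.22522244,  0.03929445]), [array([-0.11978832,  0.12620969]), array([-0.11989164, -0.10029554])])
upr tops: ball (array([0.4928011 , 0.13491306, 0.09940862]), [array([ 3.14306734, -5.08583519]), array([3.74954285, 4.21420455])]) (array([0.54257858, 0.1283841 , 0.11726608]), [array([-4.50758305,  6.51326317]), array([-4.46451576, -5.58252274])]) (array([0.50809967, 0.10821921, 0.1604188 ]), [array([ 0.16281565, -0.25708071]), array([0.18171736, 0.21718671])])
```

```bash
cat >> h.py <<'E'
def plan(pos,yaw,n,rnd=1):
    """rows from measured pose to pos(m), tool yaw(deg), tool pointing down"""
    o=get_obs(); R=Rn.from_euler('xyz',o['eef_rot']); p=np.array(o['ee_pos'])
    G=Rn.from_euler('xyz',[-np.pi/2,0,np.deg2rad(yaw)])
    rv=(R.inv()*G).as_rotvec()/n; dp=(np.array(pos)-p)*1000/n; rows=[]
    for k in range(n):
        rows.append([round(float(a),rnd) for a in list(R.inv().apply(dp))+list(np.rad2deg(rv))]); R=R*Rn.from_rotvec(rv)
    print(rows)
E
python3 -c "
from h import *
plan([.485,.195,.28],-73,12,0)"
```

```text
[[32.0, -6.0, -17.0, 0.0, 4.0, 0.0], [33.0, -6.0, -14.0, 0.0, 4.0, 0.0], [34.0, -6.0, -11.0, 0.0, 4.0, 0.0], [35.0, -6.0, -9.0, 0.0, 4.0, 0.0], [36.0, -6.0, -6.0, 0.0, 4.0, 0.0], [36.0, -6.0, -3.0, 0.0, 4.0, 0.0], [36.0, -6.0, -1.0, 0.0, 4.0, 0.0], [36.0, -6.0, 2.0, 0.0, 4.0, 0.0], [36.0, -6.0, 5.0, 0.0, 4.0, 0.0], [35.0, -6.0, 8.0, 0.0, 4.0, 0.0], [35.0, -6.0, 10.0, 0.0, 4.0, 0.0], [34.0, -6.0, 13.0, 0.0, 4.0, 0.0]]
```

Request:
step_arm(targets=[[32, -6, -17, 0, 4.4, 0], [33, -6, -14, 0, 4.4, 0], [34, -6, -11, 0, 4.4, 0], [35, -6, -9, 0, 4.4, 0], [36, -6, -6, 0, 4.4, 0], [36, -6, -3, 0, 4.4, 0], [36, -6, -1, 0, 4.4, 0], [36, -6, 2, 0, 4.4, 0], [36, -6, 5, 0, 4.4, 0], [35, -6, 8, 0, 4.4, 0], [35, -6, 10, 0, 4.4, 0], [34, -6, 13, 0, 4.4, 0]])

```text
time_s: 1.65
ee_pos: [0.4834, 0.1939, 0.2775]
eef_rot: [-1.571, 0.0, -1.279]
force: [-0.3, -0.6, -0.3]
grip_width: 0.0939
```

Request:
step_arm(targets=[[0, 0, 0, 0, 0, 0], [0, 0, 0, 0, 0, 0]])

```text
time_s: 1.9
ee_pos: [0.4824, 0.1952, 0.2771]
eef_rot: [-1.571, 0.0, -1.275]
force: [-0.6, -0.3, 0.3]
grip_width: 0.0939
```

```bash
python3 -c "
from h import *
o=grab('wrist','w1');print(o['ee_pos'],o['eef_rot'],o['qpos'],o['force'])"
```

```text
[0.48242555 0.19516896 0.27712039] [-1.57142366e+00  1.41882975e-04 -1.27547517e+00] [3.13961741e-01 1.87492497e-01 1.49428472e+00 1.54491332e-04
 1.46044002e+00 1.86234732e-02] [-0.5831638  -0.32014648  0.30954237]
```

View pics/w1.png

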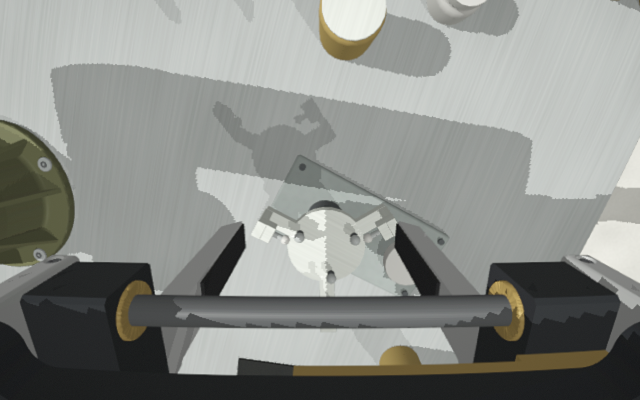

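Request:
step_arm(targets=[[30, 0, 0, 0, 0, 0], [30, 0, 0, 0, 0, 0], [20, 0, 0, 0, 0, 0], [0, 0, 0, 0, 0, 0], [0, 0, 0, 0, 0, 0]])

```text
time_s: 2.58
ee_pos: [0.5057, 0.1193, 0.2774]
eef_rot: [-1.571, 0.0, -1.275]
force: [-0.8, -0.1, 0.7]
grip_width: 0.0935
```

```bash
python3 -c "
from h import *
o=grab('wrist','w2');print(o['ee_pos'],o['eef_rot'],o['joint_vel'])"
```

```text
[0.50565104 0.11929121 0.27744609] [-1.57078761e+00  2.02342711e-04 -1.27520718e+00] [ 0.0048188   0.00012978 -0.00101704 -0.00133651 -0.00245882 -0.00215134]
```

Request:
step_arm(targets=[[30, 0, 0, 0, 0, 0], [30, 0, 0, 0, 0, 0], [20, 0, 0, 0, 0, 0], [0, 0, 0, 0, 0, 0], [0, 0, 0, 0, 0, 0]])

```text
time_s: 3.25
ee_pos: [0.5291, 0.0425, 0.2774]
eef_rot: [-1.571, 0.0, -1.276]
force: [0.9, 0.8, 0.2]
grip_width: 0.0936
```

```bash
python3 -c "
from h import *
o=grab('wrist','w3');print(o['ee_pos'],o['eef_rot'],o['joint_vel'])
a=cv2.imread('pics/w2.png')[80:300,200:460];cv2.imwrite('pics/w2c.png',cv2.resize(a,None,fx=3,fy=2.7,interpolation=cv2.INTER_CUBIC))
a=cv2.imread('pics/w3.png')[0:200,200:460];cv2.imwrite('pics/w3c.png',cv2.resize(a,None,fx=3,fy=3,interpolation=cv2.INTER_CUBIC))
"
```

```text
[0.52910052 0.04250634 0.27742281] [-1.57088959e+00  2.03291666e-04 -1.27586688e+00] [ 0.00585999 -0.00301795  0.00083073 -0.00120982  0.00161327 -0.00382035]
```

View pics/w2.png

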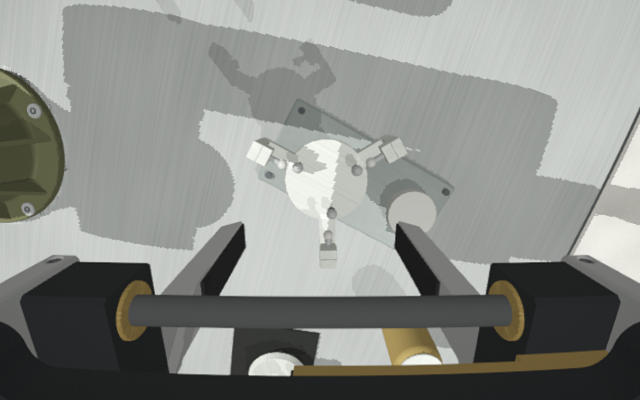

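View pics/w2c.png

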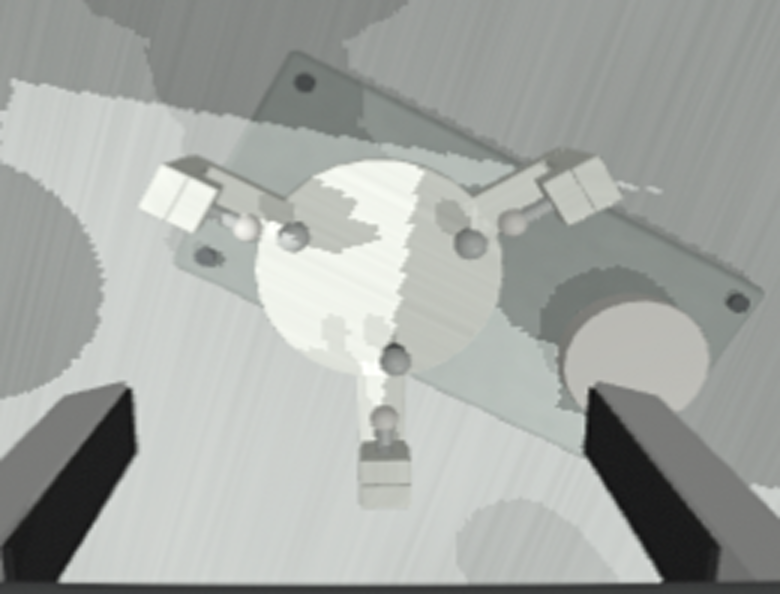

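View pics/w3c.png

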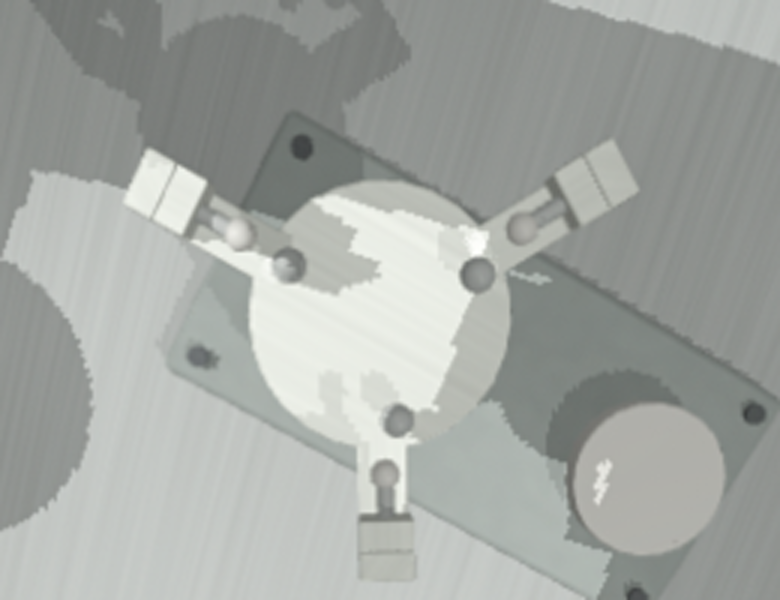

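```bash
cat > st.py <<'E'
from h import *
a=V('w2');b=V('w3')
A=lambda x,y:(200+(x+.5)/3-.5,80+(y+.5)/2.7-.5); B=lambda x,y:(200+(x+.5)/3-.5,(y+.5)/3-.5)
balls=[]
for p,q in [((293,236),(289,265)),((471,242),(478,274)),((396,358),(398,420))]:
    X,r=tri((a,A(*p)),(b,B(*q)));balls.append(X);print('ball',X.round(4),[k.round(1) for k in r])
for p,q in [((246,228),(238,234)),((512,222),(522,228)),((384,417),(385,474))]:
    X,r=tri((a,A(*p)),(b,B(*q)));print('nose',X.round(4),[k.round(1) for k in r])
X,r=tri((a,A(304,82)),(b,B(302,146)));print('bolt',X)
X,r=tri((a,A(635,357)),(b,B(649,478)));print('rest',X)
balls=np.array(balls)
for Z in (balls[:,2].mean(),):
  for v,pts in((a,[A(293,236),A(471,242),A(396,358)]),(b,[B(289,265),B(478,274),B(398,420)])):
    Q=np.array([v.plane(*p,Z)[:2] for p in pts])
    th=np.deg2rad([180,52,-52]);M=.035*np.c_[np.cos(th),np.sin(th)]
    mc=M.mean(0);qc=Q.mean(0);H=(M-mc).T@(Q-qc)
    ang=np.arctan2(H[0,1]-H[1,0],H[0,0]+H[1,1]);c,s=np.cos(ang),np.sin(ang);R=np.array([[c,-s],[s,c]])
    sc=np.linalg.norm(Q-qc)/np.linalg.norm(M-mc)
    ax=qc-R@mc; print('axis',ax.round(4),'yaw',np.rad2deg(ang).round(2),'scale',sc,'res',((R@M.T).T+ax-Q).round(4).tolist())
E
python3 st.py
```

```text
ball [0.4774 0.1306 0.1339] [array([ 0.1, -0. ]), array([-0.1, -0. ])]
ball [0.5389 0.1464 0.1319] [array([0.1, 0. ]), array([-0.1,  0. ])]
ball [0.528  0.0918 0.1294] [array([0., 0.]), array([-0., -0.])]
nose [0.4624 0.1334 0.159 ] [array([-0.,  0.]), array([0., 0.])]
nose [0.5451 0.1607 0.1574] [array([0.1, 0. ]), array([-0.1,  0. ])]
nose [0.5276 0.0755 0.156 ] [array([-0., -0.]), array([0., 0.])]
bolt [0.45775325 0.18794261 0.01653847]
rest [0.6586596  0.0938701  0.01624705]
axis [0.5119 0.1235] yaw -11.21 scale 1.0030844035155824 res [[0.0003, 0.0002], [-0.0004, 0.0], [0.0001, -0.0002]]
axis [0.5121 0.1236] yaw -11.59 scale 1.0122225461655734 res [[0.0005, -0.0001], [-0.0003, -0.0002], [-0.0002, 0.0003]]
```

```bash
python3 - <<'E'
from h import *
v=V('w3'); o=get_obs(); R=Rn.from_euler('xyz',o['eef_rot'])
for x in(-8,8):
  for z in(-46.8,46.8): print(x,z,v.proj(R.apply(np.array([x,0,z])/1000)+o['ee_pos']).round(1))
a=v.px[200:300,190:450,::-1].copy();cv2.imwrite('pics/f.png',cv2.resize(a,None,fx=3,fy=3,interpolation=cv2.INTER_CUBIC))
E
```

```text
-8 -46.8 [244.4 222.7]
-8 46.8 [395.3 222.6]
8 -46.8 [246.1 246.5]
8 46.8 [393.7 246.4]
```

View pics/f.png

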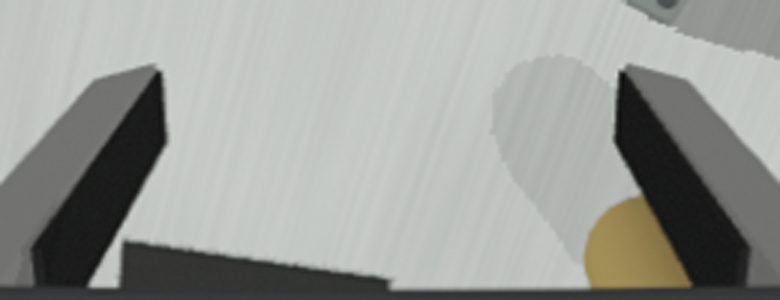

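```bash
python3 -c "
from h import *
plan([.542,-.261,.24],-147,8,1)"
```

```text
[[36.8, 4.7, -9.5, 0.0, 9.2, -0.0], [37.8, 4.7, -3.5, 0.0, 9.2, -0.0], [37.9, 4.7, 2.6, 0.0, 9.2, -0.0], [37.0, 4.7, 8.7, 0.0, 9.2, -0.0], [35.1, 4.7, 14.5, 0.0, 9.2, -0.0], [32.3, 4.7, 20.0, 0.0, 9.2, -0.0], [28.7, 4.7, 24.9, 0.0, 9.2, -0.0], [24.3, 4.7, 29.2, 0.0, 9.2, -0.0]]
```

Request:
step_arm(targets=[[37, 4, -9.5, 0, 9.2, 0], [38, 4, -3.5, 0, 9.2, 0], [38, 4, 2.6, 0, 9.2, 0], [37, 4, 8.7, 0, 9.2, 0], [35, 5, 14.5, 0, 9.2, 0], [32, 5, 20, 0, 9.2, 0], [29, 5, 25, 0, 9.2, 0], [24, 5, 29, 0, 9.2, 0], [0, 0, 0, 0, 0, 0], [0, 0, 0, 0, 0, 0]])

```text
time_s: 4.55
ee_pos: [0.5431, -0.2609, 0.2415]
eef_rot: [-1.571, 0.0, -2.558]
force: [1.1, 1.3, 0.1]
grip_width: 0.0942
```

```bash
python3 -c "
from h import *
o=grab('wrist','w4');print(o['ee_pos'],o['eef_rot'],o['qpos'])"
```

```text
[ 0.54308258 -0.26088821  0.24152093] [-1.57100020e+00  1.17733323e-04 -2.55830764e+00] [-5.08706082e-01  3.95499181e-01  1.30970498e+00  2.00226642e-04
  1.43651521e+00  4.78778402e-01]
```

View pics/w4.png

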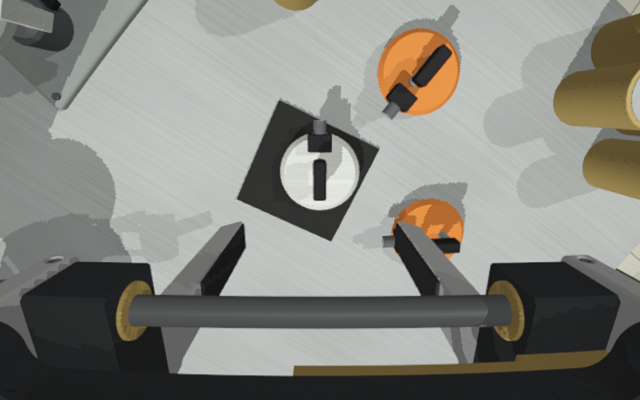

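```bash
python3 - <<'E'
from h import *
v=V('w4');g=v.px.astype(int).sum(2)
m=((g<150).astype(np.uint8))
sub=np.zeros_like(m);sub[157:206,303:336]=m[157:206,303:336]
n,l,s,c=cv2.connectedComponentsWithStats(sub)
for i in range(1,n):
    if s[i,4]<20: continue
    cn=max(cv2.findContours((l==i).astype(np.uint8),0,2)[0],key=cv2.contourArea); print(s[i],c[i],cv2.minAreaRect(cn))
w=(g>540).astype(np.uint8); 
# disc: fit ellipse of white hull within mat
ww=np.zeros_like(w);ww[120:225,270:370]=w[120:225,270:370]
n,l,s,c=cv2.connectedComponentsWithStats(ww);i=1+s[1:,4].argmax();cn=np.vstack(cv2.findContours((l==i).astype(np.uint8),0,2)[0]);h=cv2.convexHull(cn)
print(s[i],cv2.minEnclosingCircle(h))
cv2.imwrite('pics/w4c.png',cv2.resize(v.px[90:250,230:390,::-1],None,fx=3.7,fy=3.7,interpolation=cv2.INTER_CUBIC))
E
```

```text
[314 160  12  40 427] [319.36065574 179.09601874] ((319.5, 179.5), (39.0, 11.0), 90.0)
[ 281  140   77   70 2940] ((319.08935546875, 171.7089385986328), 38.605491638183594)
```

View pics/w4c.png

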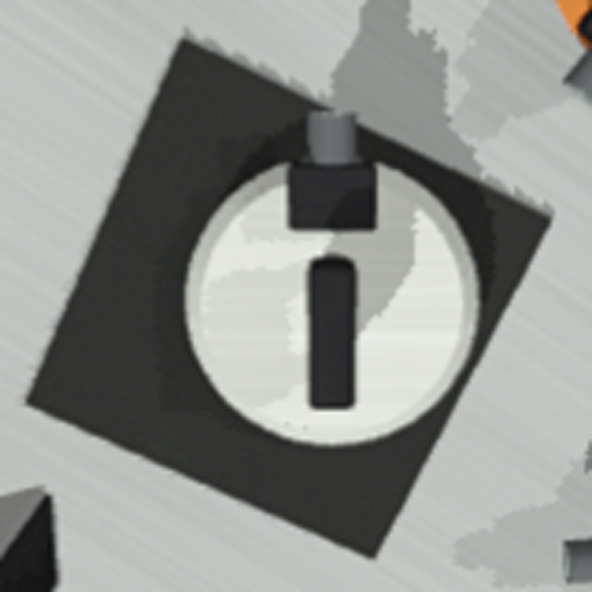

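```bash
python3 - <<'E'
from h import *
v=V('w4')
a=v.plane(319.7,162.2,.072);b=v.plane(319.7,199.8,.072);print(a,b,(a+b)/2,np.linalg.norm(a-b))
a=v.plane(319.7,158.7,.052);print('low far end',a)
print('disc rim (z~.021)',v.plane(319.4,171.9,.021))
l=v.plane(319.7,119.9,.044);print('lens top tip',l, np.rad2deg(np.arctan2(*(l-b)[1::-1])))
E
```

```text
[ 0.56020264 -0.24964633  0.072     ] [ 0.52295625 -0.27419943  0.072     ] [ 0.54157945 -0.26192288  0.072     ] 0.04461107445922392
low far end [ 0.56123395 -0.24894548  0.052     ]
disc rim (z~.021) [ 0.54280149 -0.26058921  0.021     ]
lens top tip [ 0.59925841 -0.22387091  0.044     ] 33.40864079375083
```

Request:
step_arm(gripper=-0.15, targets=[[1, 25, 0, 0, 0, 0], [0, 35, 0, 0, 0, 0], [0, 35, 0, 0, 0, 0], [0, 35, 0, 0, 0, 0], [0, 25, 0, 0, 0, 0], [0, 15, 0, 0, 0, 0], [0, 0, 0, 0, 0, 0], [0, 0, 0, 0, 0, 0]])

```text
time_s: 5.6
ee_pos: [0.5426, -0.2626, 0.0727]
eef_rot: [-1.569, 0.001, -2.56]
force: [-0.2, 0.0, 0.3]
grip_width: 0.0402
```

```bash
python3 -c "
from h import *
o=grab('wrist','w5');print(o['ee_pos'],o['eef_rot'])"
```

```text
[ 0.54262442 -0.26255544  0.07271422] [-1.56919913e+00  8.27497844e-04 -2.56032044e+00]
```

View pics/w5.png

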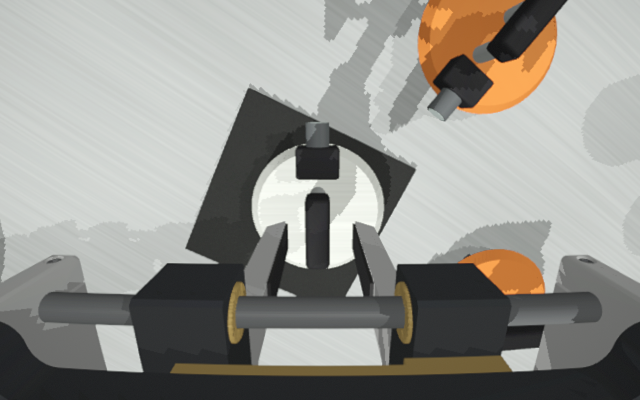

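Request:
step_arm(targets=[[0, 8, -1.4, 0, 0, 0], [0, 10, 0, 0, 0, 0], [0, 8, 0, 0, 0, 0], [0, 3.5, 0, 0, 0, 0], [0, 0, 0, 0, 0, 0], [0, 0, 0, 0, 0, 0]])

```text
time_s: 6.4
ee_pos: [0.5414, -0.2614, 0.0422]
eef_rot: [-1.57, 0.0, -2.561]
force: [-0.3, 0.6, -0.0]
grip_width: 0.0401
```

Request:
step_arm(gripper=-1, squeeze=40, targets=[[0, 0, 0, 0, 0, 0], [0, 0, 0, 0, 0, 0], [0, 0, 0, 0, 0, 0], [0, 0, 0, 0, 0, 0], [0, 0, 0, 0, 0, 0], [0, 0, 0, 0, 0, 0]])

```text
time_s: 7.15
ee_pos: [0.5413, -0.2614, 0.0421]
eef_rot: [-1.571, 0.0, -2.561]
force: [-1.0, 0.4, 1.9]
grip_width: 0.0156
```

```bash
python3 -c "
from h import *
o=get_obs();print(o['ee_pos'],o['eef_rot'],o['force'],o['moment'],o['grip_width'])"
```

```text
[ 0.5412853  -0.2613732   0.04205279] [-1.57066253e+00  5.23570607e-05 -2.56092754e+00] [-1.01826142  0.44941982  1.88781049] [-0.0410191   0.1756641   0.03701416] 0.015612503296062312
```

Request:
step_arm(targets=[[0, -3, 0, 0, 0, 0], [0, -6, 0, 0, 0, 0], [0, -12, 0, 0, 0, 0], [0, -20, 0, 0, 0, 0], [0, -30, 0, 0, 0, 0], [0, -40, 0, 0, 0, 0], [0, -40, 0, 0, 0, 0], [0, -40, 0, 0, 0, 0], [0, -25, 0, 0, 0, 0], [0, -12, 0, 0, 0, 0], [0, 0, 0, 0, 0, 0], [0, 0, 0, 0, 0, 0]])

```text
time_s: 8.65
ee_pos: [0.541, -0.2611, 0.2687]
eef_rot: [-1.573, -0.001, -2.561]
force: [0.4, 0.0, -3.5]
grip_width: 0.0157
```

```bash
python3 -c "
from h import *
o=grab('wrist','w6');print(o['ee_pos'],o['eef_rot'],o['force'],o['moment'],o['grip_width'])
plan([.512,.1235,.275],-191.4,12,1)"
```

```text
[ 0.54096292 -0.26114546  0.26865827] [-1.57253030e+00 -9.18318362e-04 -2.56087195e+00] [ 0.3949402   0.02150791 -3.50456276] [-0.03149168  0.17765501  0.0002302 ] 0.015695435807914614
[[-15.6, -0.5, -28.1, 0.0, 3.7, 0.0], [-13.7, -0.5, -29.1, 0.0, 3.7, 0.0], [-11.8, -0.5, -29.9, 0.0, 3.7, 0.0], [-9.8, -0.5, -30.6, 0.0, 3.7, 0.0], [-7.8, -0.5, -31.2, 0.0, 3.7, 0.0], [-5.8, -0.5, -31.6, 0.0, 3.7, 0.0], [-3.7, -0.5, -31.9, 0.0, 3.7, 0.0], [-1.6, -0.5, -32.1, 0.0, 3.7, 0.0], [0.5, -0.5, -32.1, 0.0, 3.7, 0.0], [2.5, -0.5, -32.0, 0.0, 3.7, 0.0], [4.6, -0.5, -31.8, 0.0, 3.7, 0.0], [6.7, -0.5, -31.4, 0.0, 3.7, 0.0]]
```

View pics/w6.png

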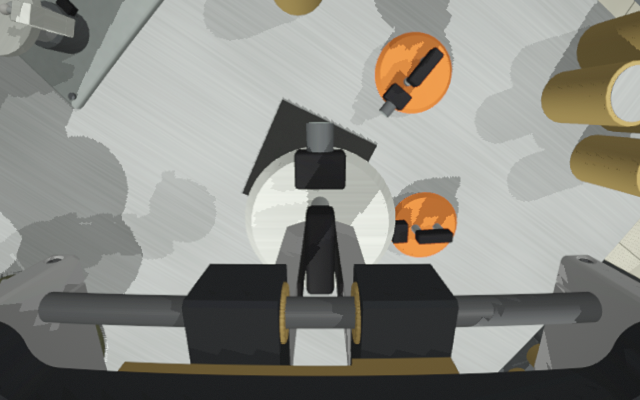

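```bash
python3 - <<'E'
from h import *
v=V('w6'); o=get_obs(); R=Rn.from_euler('xyz',o['eef_rot'])
P=lambda *p:v.proj(R.apply(np.array(p)/1000)+o['ee_pos']).round(1)
for n,p in dict(lenstop=(-67,-4,0),lensmid=(-67,4,0),cam51=(-51,-5,0),cam51b=(-51,-5,11),cam29=(-29,-5,0),bar24=(-24,-29,0),discl=(0,15,-50),discr=(0,15,50)).items(): print(n,P(*p), P(p[0]+1,p[1],p[2]))
cv2.imwrite('pics/w6c.png',cv2.resize(v.px[100:300,230:410,::-1],None,fx=3,fy=3,interpolation=cv2.INTER_CUBIC))
E
```

```text
lenstop [319.4 125.9] [319.4 127.7]
lensmid [319.4 125.4] [319.4 127.2]
cam51 [319.4 154.7] [319.4 156.4]
cam51b [338.8 154.7] [338.8 156.4]
cam29 [319.5 192.3] [319.5 193.9]
bar24 [319.4 213.1] [319.4 215. ]
discl [245.4 226.7] [245.5 228.1]
discr [393.6 226.7] [393.6 228.1]
```

View pics/w6c.png

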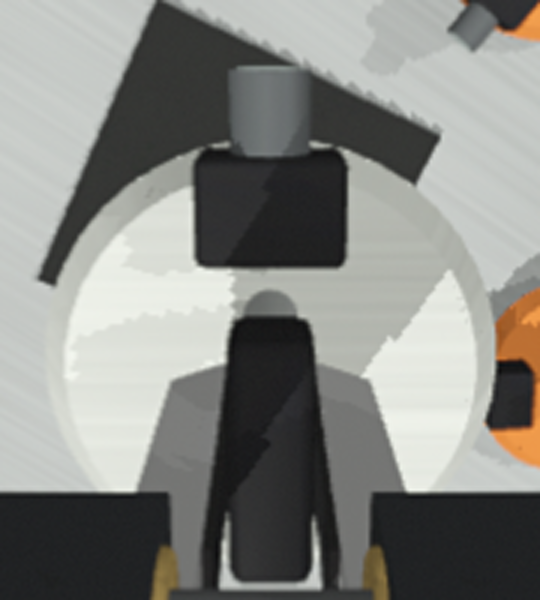

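Request:
step_arm(targets=[[-8, -0.5, -14, 0, 1.9, 0], [-14.6, -0.5, -28.6, 0, 3.7, 0], [-12.8, -0.5, -29.5, 0, 3.7, 0], [-11, -0.5, -30.2, 0, 3.7, 0], [-9, -0.5, -31, 0, 3.7, 0], [-7, -0.5, -31.4, 0, 3.7, 0], [-5, -0.5, -31.8, 0, 3.7, 0], [-3, -0.5, -32, 0, 3.7, 0], [-0.7, -0.5, -32.1, 0, 3.7, 0], [1.4, -0.5, -32, 0, 3.7, 0], [3.6, -0.5, -32, 0, 3.7, 0], [5.5, -0.5, -31.6, 0, 3.7, 0]])

```text
time_s: 10.2
ee_pos: [0.5143, 0.1084, 0.2752]
eef_rot: [-1.57, -0.001, 2.977]
force: [0.3, 0.5, -3.7]
grip_width: 0.0153
```

Request:
step_arm(targets=[[4, 0, -15, 0, 2, 0], [0, 0, 0, 0, 0, 0], [0, 0, 0, 0, 0, 0], [0, 0, 0, 0, 0, 0]])

```text
time_s: 10.7
ee_pos: [0.5133, 0.1222, 0.2758]
eef_rot: [-1.571, -0.0, 2.943]
force: [0.8, 1.0, -2.3]
grip_width: 0.0159
```

```bash
python3 -c "
from h import *
o=grab('scene','s2');grab('side','d2');grab('wrist','w7');print(o['ee_pos'],o['eef_rot'],o['force'],o['moment'])
plan([.5105,.1238,.235],-191.4,1,1)
for n,a,b in(('s2',(270,90),0),('d2',(210,110),0)):
  cv2.imwrite(f'pics/{n}c.png',cv2.resize(V(n).px[a[1]:a[1]+130,a[0]:a[0]+150,::-1],None,fx=4.5,fy=4.5,interpolation=cv2.INTER_CUBIC))
"
```

```text
[0.51328291 0.12215533 0.27578648] [-1.57062335e+00 -2.19412128e-04  2.94338898e+00] [ 0.79718593  0.9887271  -2.2610453 ] [-0.00465511  0.16668776  0.01206772]
[[3.0, 40.9, -0.8, -0.0, 0.0, -0.0]]
```

View pics/s2c.png

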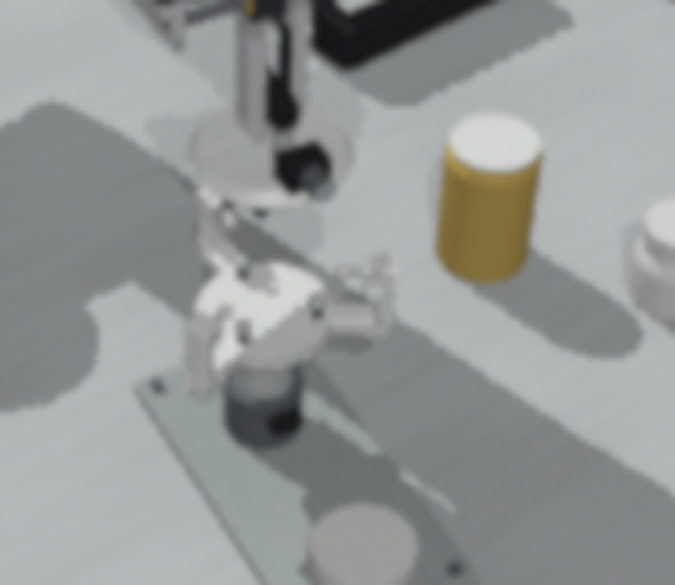

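View pics/d2c.png

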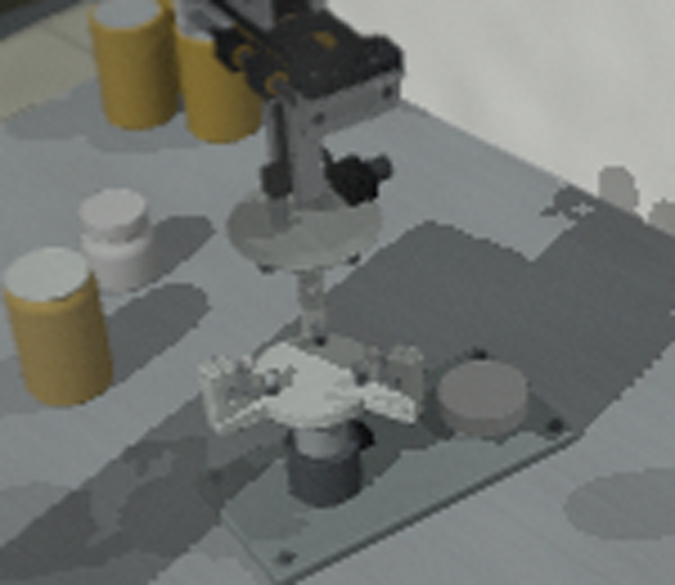

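View pics/w7.png

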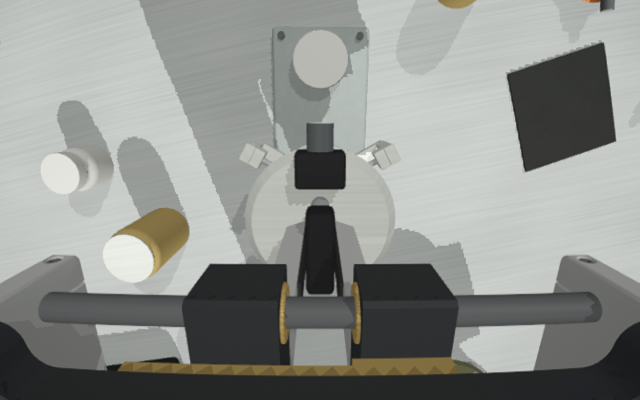

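```bash
python3 - <<'E'
from h import *
v=V('w7')
g=v.px.astype(int)
p=v.plane(320,59,.034); d=np.array([np.cos(np.deg2rad(-11.4)),np.sin(np.deg2rad(-11.4)),0]);print(p,p-.145*d)
a=v.plane(273,27,.014);b=v.plane(368,27,.014);e=(a+b)/2;print(e,e-.19*d,np.rad2deg(np.arctan2(*(a-b)[:2]))-0,np.linalg.norm(a-b))
# scene/side check of disc centre: lower corner bolts etc
s=V('s2');q=V('d2');S=lambda x,y:(270+(x+.5)/4.5-.5,90+(y+.5)/4.5-.5);D=lambda x,y:(210+(x+.5)/4.5-.5,110+(y+.5)/4.5-.5)
print('disc',tri((s,S(271,155)),(q,D(305,224))))
print('lens',tri((s,S(320,182)),(q,D(378,167))))
for n,x,y in(('b180',(243,330),(272,381)),('b52',(318,308),(361,373)) ):print(n,tri((s,S(*x)),(q,D(*y))))
E
```

```text
[0.65375905 0.09368415 0.034     ] [0.51161973 0.12234447 0.034     ]
[0.69645889 0.08442308 0.014     ] [0.51020737 0.12197797 0.014     ] 11.381976561230976 0.12551324794302648
disc (array([0.51469551, 0.12274718, 0.25165478]), [array([-0.00838394,  0.01448274]), array([-0.00940249, -0.01215644])])
lens (array([0.57379549, 0.11171735, 0.27300146]), [array([-0.05677083,  0.0971263 ]), array([-0.05947959, -0.07805341])])
b180 (array([0.49175672, 0.13309936, 0.10290714]), [array([ 3.12680877, -5.06509381]), array([3.73406397, 4.20175111])])
b52 (array([0.543284  , 0.12842916, 0.11911633]), [array([-3.85355784,  5.62205907]), array([-3.85651291, -4.78942428])])
```

Request:
step_arm(targets=[[2.7, 10, -0.5, 0, 0, 0], [0, 20, 0, 0, 0, 0], [0, 20, 0, 0, 0, 0], [0, 15, 0, 0, 0, 0], [0, 8, 0, 0, 0, 0], [0, 0, 0, 0, 0, 0], [0, 0, 0, 0, 0, 0], [0, 0, 0, 0, 0, 0]])

```text
time_s: 11.85
ee_pos: [0.5109, 0.124, 0.2035]
eef_rot: [-1.571, 0.001, 2.944]
force: [-0.3, -0.9, -3.6]
grip_width: 0.0159
```

```bash
python3 -c "
from h import *
o=grab('scene','s3');grab('side','d3');grab('wrist','w8');print(o['ee_pos'],o['eef_rot'],o['force'],o['moment'])
plan([.5105,.1238,.2],-191.4,1,1)
a=cv2.resize(V('s3').px[90:200,270:390,::-1],None,fx=5,fy=5,interpolation=cv2.INTER_CUBIC)
cv2.imwrite('pics/s3c.png',a)
a=cv2.resize(V('d3').px[110:220,210:340,::-1],None,fx=5,fy=5,interpolation=cv2.INTER_CUBIC)
cv2.imwrite('pics/d3c.png',a)
"
```

```text
[0.51085371 0.12395883 0.20351277] [-1.57114535e+00  8.97171204e-04  2.94391417e+00] [-0.33507324 -0.86139792 -3.57319854] [ 0.0391037   0.18334575 -0.00771639]
[[0.2, 3.2, 0.2, 0.0, 0.1, -0.0]]
```

View pics/s3c.png

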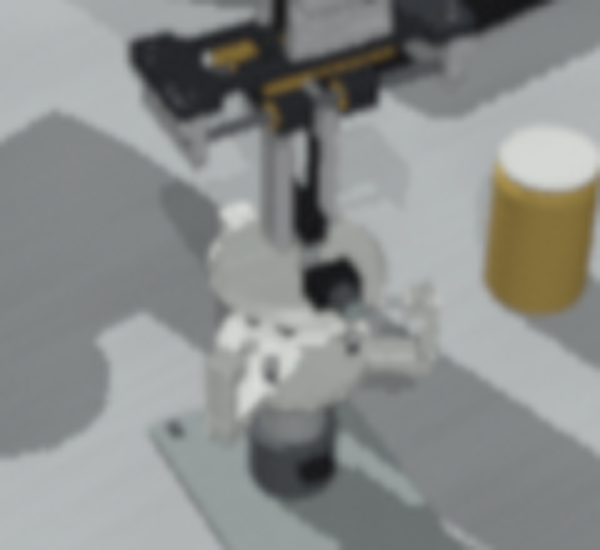

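View pics/d3c.png

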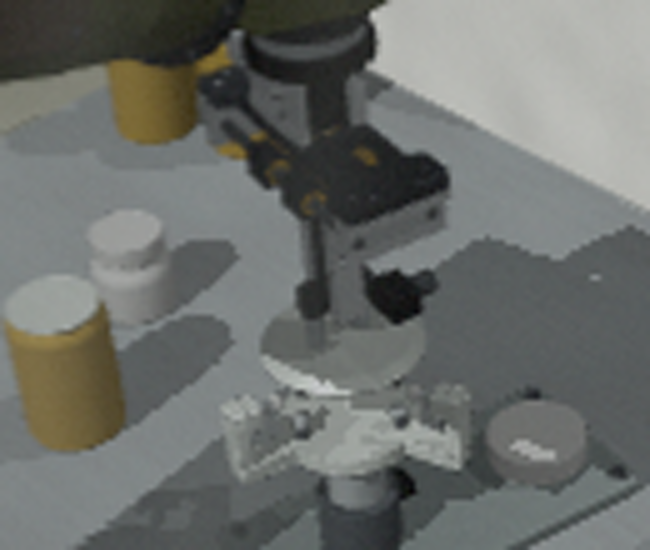

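View pics/w8.png

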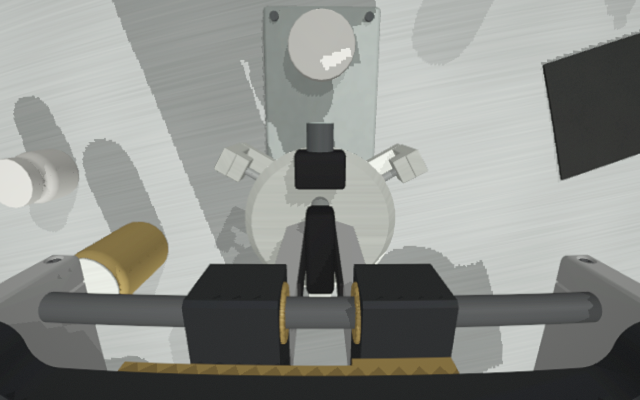

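Request:
step_arm(targets=[[0.2, 4, 0.5, 0, 0, 0], [0, 4, 0, 0, 0, 0], [0, 2, 0, 0, 0, 0], [0, 0, 0, 0, 0, 0], [0, 0, 0, 0, 0, 0]])

```text
time_s: 12.62
ee_pos: [0.5104, 0.1235, 0.193]
eef_rot: [-1.571, 0.0, 2.944]
force: [-0.7, -0.8, -3.8]
grip_width: 0.0157
```

Request:
step_arm(targets=[[0, 1, 0, 0, 0, 0], [0, 1, 0, 0, 0, 0], [0, 0, 0, 0, 0, 0]])

```text
time_s: 13.0
ee_pos: [0.5103, 0.1235, 0.1909]
eef_rot: [-1.571, -0.0, 2.944]
force: [0.4, 0.1, -3.8]
grip_width: 0.0157
```

Request:
step_arm(targets=[[0, 1, 0, 0, 0, 0], [0, 1, 0, 0, 0, 0], [0, 0, 0, 0, 0, 0]])

```text
time_s: 13.38
ee_pos: [0.5103, 0.1235, 0.1889]
eef_rot: [-1.571, -0.0, 2.944]
force: [0.6, -0.5, -3.2]
grip_width: 0.016
```

Request:
step_arm(targets=[[0, 1, 0, 0, 0, 0], [0, 1, 0, 0, 0, 0], [0, 0, 0, 0, 0, 0]])

```text
time_s: 13.75
ee_pos: [0.5108, 0.1236, 0.1877]
eef_rot: [-1.571, 0.002, 2.944]
force: [0.2, 0.8, 4.4]
grip_width: 0.0154
```

Request:
step_arm(targets=[[0, 1, 0, 0, 0, 0], [0, 0, 0, 0, 0, 0]])

```text
time_s: 14.0
ee_pos: [0.5109, 0.1236, 0.1868]
eef_rot: [-1.572, 0.002, 2.944]
force: [-0.1, 1.2, 6.9]
grip_width: 0.0157
```

Request:
step_arm(targets=[[0, 1, 0, 0, 0, 0], [0, 0, 0, 0, 0, 0]])

```text
time_s: 14.25
ee_pos: [0.511, 0.1236, 0.186]
eef_rot: [-1.572, 0.002, 2.944]
force: [-0.2, 0.8, 6.3]
grip_width: 0.0161
```

Request:
step_arm(targets=[[0, 1, 0, 0, 0, 0], [0, 0, 0, 0, 0, 0]])

```text
time_s: 14.5
ee_pos: [0.511, 0.1236, 0.185]
eef_rot: [-1.572, 0.002, 2.944]
force: [0.8, 0.8, 6.8]
grip_width: 0.0156
```

Request:
step_arm(targets=[[0, 1, 0, 0, 0, 0], [0, 0, 0, 0, 0, 0]])

```text
time_s: 14.75
ee_pos: [0.5112, 0.1237, 0.1844]
eef_rot: [-1.572, 0.003, 2.944]
force: [-0.4, 0.9, 9.7]
grip_width: 0.0156
```

Request:
step_arm(targets=[[0, 1, 0, 0, 0, 0], [0, 0, 0, 0, 0, 0]])

```text
time_s: 15.0
ee_pos: [0.5114, 0.1237, 0.1835]
eef_rot: [-1.572, 0.004, 2.944]
force: [0.2, 0.9, 10.9]
grip_width: 0.0162
```

Request:
step_arm(targets=[[0, 1, 0, 0, 0, 0], [0, 0, 0, 0, 0, 0]])

```text
time_s: 15.25
ee_pos: [0.5108, 0.1236, 0.1815]
eef_rot: [-1.571, 0.001, 2.944]
force: [1.8, 1.3, 2.5]
grip_width: 0.016
```

Request:
step_arm(targets=[[0, 1, 0, 0, 0, 0], [0, 0, 0, 0, 0, 0]])

```text
time_s: 15.5
ee_pos: [0.5101, 0.1234, 0.1793]
eef_rot: [-1.57, -0.001, 2.944]
force: [1.6, 1.2, -3.4]
grip_width: 0.0156
```

```bash
python3 -c "
from h import *
o=get_obs();print(o['force'],o['moment'],o['eef_rot'],o['ee_pos'])"
```

```text
[ 1.62608622  1.20799218 -3.39160159] [ 0.14568567 -0.13749513 -0.05969506] [-1.57040288e+00 -8.93278514e-04  2.94389779e+00] [0.51011783 0.12340359 0.17934555]
```

Request:
step_arm(targets=[[0, 1, 0, 0, 0, 0], [0, 0, 0, 0, 0, 0]])

```text
time_s: 15.75
ee_pos: [0.5099, 0.1234, 0.178]
eef_rot: [-1.57, -0.002, 2.944]
force: [0.3, 0.6, -9.3]
grip_width: 0.0156
```

Request:
step_arm(targets=[[0, 1, 0, 0, 0, 0], [0, 0, 0, 0, 0, 0]])

```text
time_s: 16.0
ee_pos: [0.5101, 0.1234, 0.1775]
eef_rot: [-1.57, -0.001, 2.944]
force: [0.1, 0.8, -8.3]
grip_width: 0.0157
```

Request:
step_arm(targets=[[0, 1, 0, 0, 0, 0], [0, 0, 0, 0, 0, 0]])

```text
time_s: 16.25
ee_pos: [0.5103, 0.1235, 0.1767]
eef_rot: [-1.571, -0.0, 2.944]
force: [-0.2, -0.3, -8.9]
grip_width: 0.0156
```

Request:
step_arm(targets=[[0, 1, 0, 0, 0, 0], [0, 0, 0, 0, 0, 0]])

```text
time_s: 16.5
ee_pos: [0.5103, 0.1234, 0.1756]
eef_rot: [-1.571, -0.0, 2.944]
force: [1.3, 1.1, -10.7]
grip_width: 0.0158
```

```bash
python3 -c "
from h import *
o=get_obs();print(o['force'],o['moment'],o['eef_rot'],o['ee_pos'])"
```

```text
[  1.30475491   1.13749142 -10.72121159] [ 0.17352366 -0.04807878 -0.04575324] [-1.57066107e+00 -2.95844211e-04  2.94383763e+00] [0.51029313 0.12342703 0.17562105]
```

Past the noses; the springs are pulling it down. On to the balls in small steps.

Request:
step_arm(targets=[[0, 1, 0, 0, 0, 0], [0, 0, 0, 0, 0, 0]])

```text
time_s: 16.75
ee_pos: [0.5102, 0.1234, 0.1746]
eef_rot: [-1.571, -0.0, 2.944]
force: [0.3, 0.9, -12.2]
grip_width: 0.0155
```

Request:
step_arm(targets=[[0, 1, 0, 0, 0, 0], [0, 0, 0, 0, 0, 0]])

```text
time_s: 17.0
ee_pos: [0.5103, 0.1234, 0.1737]
eef_rot: [-1.571, -0.0, 2.944]
force: [0.7, 0.2, -11.3]
grip_width: 0.0156
```

Request:
step_arm(targets=[[0, 0.7, 0, 0, 0, 0], [0, 0, 0, 0, 0, 0]])

```text
time_s: 17.25
ee_pos: [0.5103, 0.1235, 0.1733]
eef_rot: [-1.571, 0.0, 2.944]
force: [-0.4, -0.5, -8.1]
grip_width: 0.0155
```

Request:
step_arm(targets=[[0, 0.7, 0, 0, 0, 0], [0, 0, 0, 0, 0, 0]])

```text
time_s: 17.5
ee_pos: [0.5104, 0.1235, 0.1725]
eef_rot: [-1.571, 0.0, 2.944]
force: [0.2, 0.7, -8.6]
grip_width: 0.0159
```

Request:
step_arm(targets=[[0, 0.5, 0, 0, 0, 0], [0, 0, 0, 0, 0, 0]])

```text
time_s: 17.75
ee_pos: [0.5104, 0.1235, 0.1722]
eef_rot: [-1.571, 0.0, 2.944]
force: [-0.2, 0.8, -6.6]
grip_width: 0.0159
```

Request:
step_arm(targets=[[0, 0.5, 0, 0, 0, 0], [0, 0, 0, 0, 0, 0]])

```text
time_s: 18.0
ee_pos: [0.5104, 0.1236, 0.1719]
eef_rot: [-1.571, 0.0, 2.944]
force: [-2.2, 1.2, -1.1]
grip_width: 0.0155
```

Request:
step_arm(targets=[[0, 0.5, 0, 0, 0, 0], [0, 0, 0, 0, 0, 0]])

```text
time_s: 18.25
ee_pos: [0.5105, 0.1236, 0.1717]
eef_rot: [-1.571, 0.001, 2.944]
force: [-4.1, 2.3, 6.2]
grip_width: 0.0158
```

```bash
python3 -c "
from h import *
o=get_obs();print(o['force'],o['moment'],o['eef_rot'],o['ee_pos'])"
```

```text
[-4.05528399  2.25312043  6.19001468] [ 0.18437436  1.04703011 -0.05075641] [-1.57125642e+00  6.81394205e-04  2.94390849e+00] [0.51049261 0.12360054 0.17167113]
```

Request:
step_arm(targets=[[0.5, 0, -0.1, 0, 0, 0], [0, 0, 0, 0, 0, 0]])

```text
time_s: 18.5
ee_pos: [0.5102, 0.1237, 0.1716]
eef_rot: [-1.571, 0.001, 2.944]
force: [-1.2, -0.5, 5.3]
grip_width: 0.0157
```

```bash
python3 -c "
from h import *
o=get_obs();print(o['force'],o['moment'],o['eef_rot'],o['ee_pos'])"
```

```text
[-1.17488915 -0.50791905  5.31808137] [ 0.11783841  0.56772815 -0.18885965] [-1.57123082e+00  1.27279555e-03  2.94378833e+00] [0.51024074 0.12368263 0.17157679]
```

Request:
step_arm(targets=[[0.5, 0, -0.1, 0, 0, 0], [0, 0, 0, 0, 0, 0]])

```text
time_s: 18.75
ee_pos: [0.51, 0.1238, 0.1715]
eef_rot: [-1.571, 0.002, 2.944]
force: [1.8, -0.5, 6.1]
grip_width: 0.0156
```

```bash
python3 -c "
from h import *
o=get_obs();print(o['force'],o['moment'],o['eef_rot'],o['ee_pos'])"
```

```text
[ 1.79930264 -0.49692055  6.13239467] [-0.06282593 -0.20193086 -0.20418341] [-1.57116626e+00  1.83932129e-03  2.94374303e+00] [0.51001479 0.12375881 0.17152568]
```

Request:
step_arm(targets=[[-0.2, 0.5, 0, 0, 0, 0], [0, 0, 0, 0, 0, 0]])

```text
time_s: 19.0
ee_pos: [0.5101, 0.1238, 0.1714]
eef_rot: [-1.571, 0.002, 2.944]
force: [-2.2, -0.3, 10.2]
grip_width: 0.0157
```

```bash
python3 -c "
from h import *
o=get_obs();print(o['force'],o['moment'],o['eef_rot'],o['ee_pos'])
grab('side','d4');grab('scene','s4');grab('wrist','w9')
a=cv2.resize(V('s4').px[100:210,270:390,::-1],None,fx=5,fy=5,interpolation=cv2.INTER_CUBIC)
cv2.imwrite('pics/s4c.png',a)
a=cv2.resize(V('d4').px[130:240,210:340,::-1],None,fx=5,fy=5,interpolation=cv2.INTER_CUBIC)
cv2.imwrite('pics/d4c.png',a)
"
```

```text
[-2.16700419 -0.31734303 10.17240435] [-0.13345306  0.40093727 -0.16801058] [-1.57127458e+00  1.75172113e-03  2.94379076e+00] [0.51012722 0.12378576 0.17144133]
```

View pics/s4c.png

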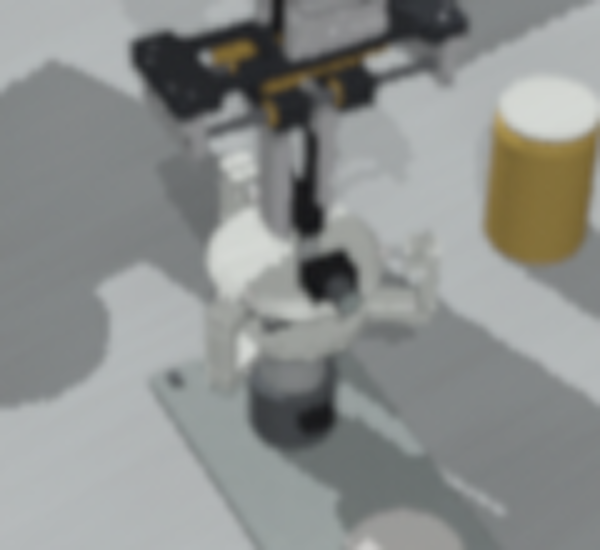

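View pics/d4c.png

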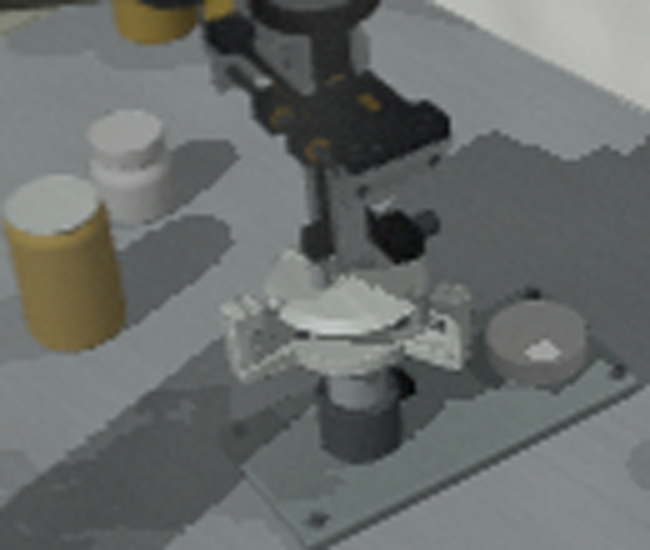

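View pics/w9.png

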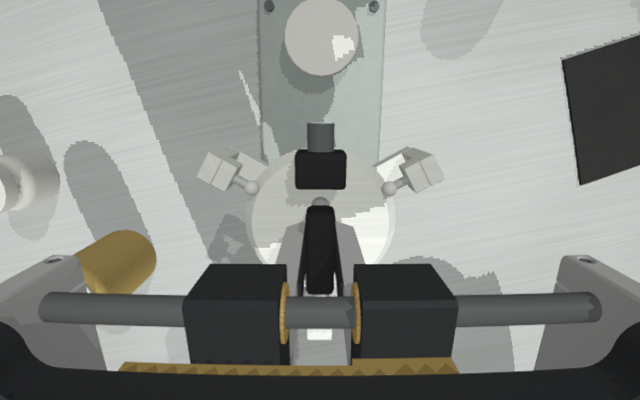

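Request:
step_arm(squeeze=15, targets=[[0.1, -0.6, 0, 0, 0, 0], [0, -0.3, 0, 0, 0, 0], [0, 0, 0, 0, 0, 0], [0, 0, 0, 0, 0, 0]])

```text
time_s: 19.65
ee_pos: [0.5099, 0.1238, 0.1715]
eef_rot: [-1.571, 0.001, 2.944]
force: [5.2, 0.3, 1.7]
grip_width: 0.0159
```

Request:
step_arm(squeeze=3, targets=[[0, 0, 0, 0, 0, 0], [0, 0, 0, 0, 0, 0], [0, 0, 0, 0, 0, 0]])

```text
time_s: 20.02
ee_pos: [0.5096, 0.1239, 0.1714]
eef_rot: [-1.571, 0.0, 2.944]
force: [4.3, 0.2, 0.9]
grip_width: 0.0164
```

```bash
python3 -c "
from h import *
o=get_obs();print(o['force'],o['moment'],o['eef_rot'],o['ee_pos'])"
```

```text
[4.28628266 0.16516193 0.86477903] [ 0.1065152  -0.68394498 -0.07140749] [-1.57089242e+00  1.29390799e-04  2.94383425e+00] [0.50957413 0.1238543  0.17144468]
```

Request:
step_arm(targets=[[-0.4, 0, 0, 0, 0, 0], [0, 0, 0, 0, 0, 0]])

```text
time_s: 20.27
ee_pos: [0.5097, 0.1238, 0.1714]
eef_rot: [-1.571, -0.001, 2.944]
force: [1.0, 1.4, 2.2]
grip_width: 0.0159
```

Request:
step_arm(gripper=-0.25, squeeze=10, targets=[[0, 0, 0, 0, 0, 0], [0, 0, 0, 0, 0, 0], [0, 0, 0, 0, 0, 0], [0, 0, 0, 0, 0, 0], [0, 0, 0, 0, 0, 0]])

```text
time_s: 20.9
ee_pos: [0.5099, 0.1237, 0.1714]
eef_rot: [-1.571, -0.0, 2.944]
force: [-0.7, 0.1, 0.7]
grip_width: 0.0353
```

```bash
python3 -c "
from h import *
o=grab('wrist','w10');print(o['force'],o['moment'],o['eef_rot'],o['ee_pos'],o['grip_width'])"
```

```text
[-0.69785671  0.08850295  0.74103121] [-0.01097309  0.15938383 -0.05999744] [-1.57072490e+00 -1.22627041e-04  2.94393163e+00] [0.5098783  0.12374589 0.17140982] 0.03533768998056684
```

View pics/w10.png

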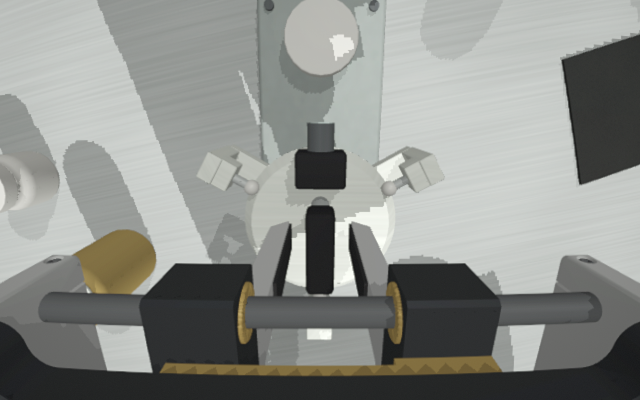

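Request:
step_arm(targets=[[0, -5, 0, 0, 0, 0], [0, -10, 0, 0, 0, 0], [0, -20, 0, 0, 0, 0], [0, -30, 0, 0, 0, 0], [0, -30, 0, 0, 0, 0], [0, -30, 0, 0, 0, 0], [0, -15, 0, 0, 0, 0], [0, 0, 0, 0, 0, 0], [0, 0, 0, 0, 0, 0]])

```text
time_s: 22.08
ee_pos: [0.5096, 0.1237, 0.3103]
eef_rot: [-1.57, -0.002, 2.944]
force: [-0.9, -0.2, 0.3]
grip_width: 0.0352
```

```bash
python3 - <<'E'
from h import *
o=grab('wrist','w11');print(o['force'],o['ee_pos'],o['grip_width'])
grab('side','d5');grab('scene','s5')
cv2.imwrite('pics/s5c.png',cv2.resize(V('s5').px[100:210,270:390,::-1],None,fx=5,fy=5,interpolation=cv2.INTER_CUBIC))
cv2.imwrite('pics/d5c.png',cv2.resize(V('d5').px[130:240,210:340,::-1],None,fx=5,fy=5,interpolation=cv2.INTER_CUBIC))
E
```

```text
[-0.90358278 -0.18561688  0.31183032] [0.50964466 0.12371071 0.31026841] 0.035177827031824496
```

View pics/w11.png

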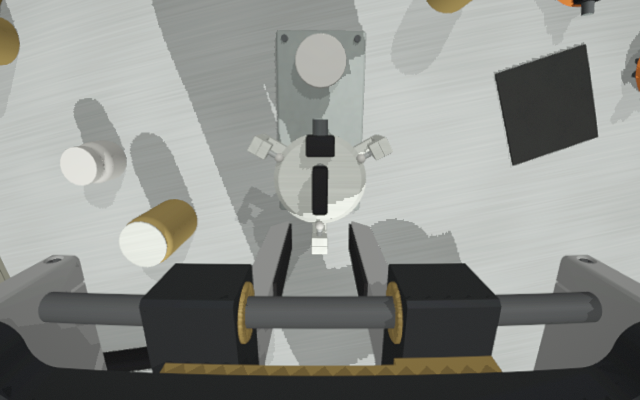

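View pics/s5c.png

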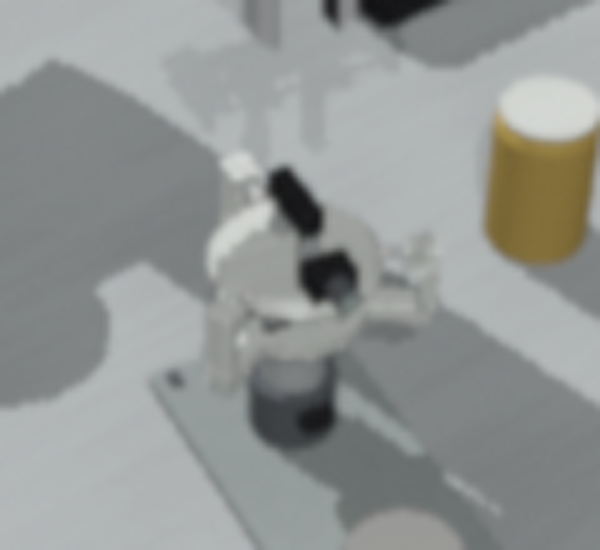

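View pics/d5c.png

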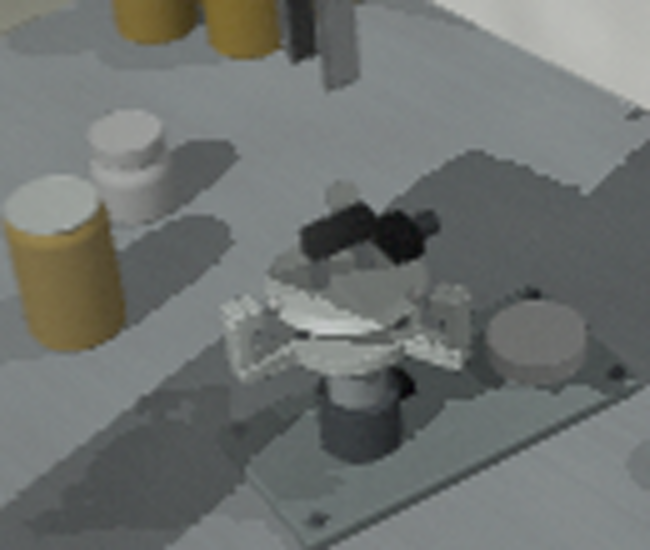

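```bash
python3 - <<'E'
from h import *
s=V('s5');q=V('d5');w=V('w11')
def seg(v,box,thr=150):
    x0,y0,x1,y1=box; m=np.zeros(v.px.shape[:2],np.uint8); m[y0:y1,x0:x1]=(v.px[y0:y1,x0:x1].astype(int).sum(2)<thr)
    n,l,st,c=cv2.connectedComponentsWithStats(m)
    return [(st[i].tolist(),c[i].round(2).tolist()) for i in range(1,n) if st[i,4]>15]
print(seg(s,(318,130,345,165),140));print(seg(q,(268,168,300,186),110));print(seg(w,(300,115,340,218)))
S=lambda x,y:(270+(x+.5)/5-.5,100+(y+.5)/5-.5);D=lambda x,y:(210+(x+.5)/5-.5,130+(y+.5)/5-.5)
L=tri((s,S(344,292)),(q,D(432,222)));H=tri((s,S(295,201)),(q,D(338,232)))
print('lens',L[0]);print('handle',H[0])
d=(L[0]-H[0]);print('exp dz -.023',d, np.rad2deg(np.arctan2(d[1],d[0])),np.hypot(*d[:2]))
E
```

```text
[([325, 135, 9, 12, 60], [329.0, 140.43]), ([331, 151, 10, 8, 48], [334.77, 154.15])]
[([277, 171, 18, 12, 123], [286.04, 176.16])]
[([306, 135, 28, 22, 573], [319.77, 145.78]), ([313, 166, 14, 48, 663], [319.51, 189.67])]
lens [0.57214986 0.1085283  0.17149597]
handle [0.50881308 0.12460739 0.19016843]
exp dz -.023 [ 0.06333678 -0.01607909 -0.01867246] -14.24455772978563 0.06534588137122334
```

```bash
python3 - <<'E'
from h import *
for a,b,box in(('w9','w10',(290,115,350,192)),('d4','d5',(284,168,300,184)),('s4','s5',(328,148,345,165))):
    A=V(a).px;B=V(b).px;x0,y0,x1,y1=box
    g=lambda v:cv2.cvtColor(v[y0:y1,x0:x1],cv2.COLOR_RGB2GRAY).astype(np.float32)
    print(a,b,cv2.phaseCorrelate(g(A),g(B)))
# noses vs rim, w11: catch symmetric check
v=V('w11');cv2.imwrite('pics/w11c.png',cv2.resize(v.px[110:265,235:405,::-1],None,fx=3.8,fy=3.8,interpolation=cv2.INTER_CUBIC))
E
```

```text
w9 w10 ((-0.03297583380200919, -0.0033380805964853266), 1.0121495689948399)
d4 d5 ((-0.049313346089974175, -0.06681643184608532), 0.8987441225908697)
s4 s5 ((0.05045636510166496, -0.1022355837754656), 1.0002840803361233)
```

View pics/w11c.png

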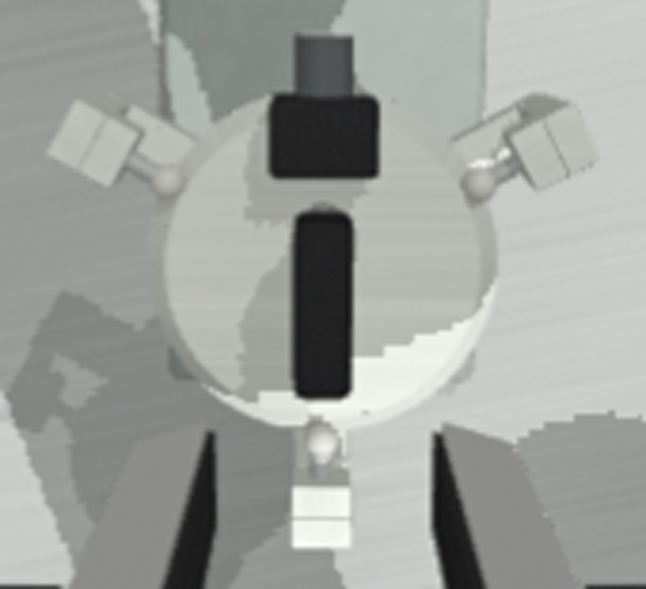

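```bash
python3 - <<'E'
from h import *
v=V('w11');C=lambda x,y:(235+(x+.5)/3.8-.5,110+(y+.5)/3.8-.5)
ax=np.array([.512,.1235]);d=np.array([np.cos(np.deg2rad(-11.4)),np.sin(np.deg2rad(-11.4))]);n=np.array([-d[1],d[0]])
for k,p in dict(left=(167,180),right=(480,183),rear=(322,444)).items():
    X=v.plane(*C(*p),.158)[:2]-ax; print(k,(X@d).round(4),(X@n).round(4),np.linalg.norm(X).round(4))
# disc top circle edges at z~.155 : left/right/bottom extents of top flat & outer rim z~.148
for k,p in dict(L=(152,265),R=(497,265),bot=(325,430)).items():
    X=v.plane(*C(*p),.147)[:2]-ax; print(k,(X@d).round(4),(X@n).round(4))
for k,p,z in(('lens tip',(323,36),.175),('cam front',(323,95),.176),('cam rear',(323,179),.176),('bar rear',(322,399),.2),('bar front',(322,212),.2)):
    X=v.plane(*C(*p),z)[:2]-ax; print(k,(X@d).round(4),(X@n).round(4))
E
```

```text
left 0.0263 0.0442 0.0514
right 0.0255 -0.0451 0.0518
rear -0.0536 -0.0001 0.0536
L -0.0008 0.051
R -0.0007 -0.0525
bot -0.0531 -0.001
lens tip 0.0665 -0.0003
cam front 0.0513 -0.0003
cam rear 0.029 -0.0003
bar rear -0.0253 -0.0001
bar front 0.0239 -0.0001
```

```bash
python3 -c "
from h import *
job.hand_in(); print(get_obs()['time_s'])"
```

```text
the job is handed in; nothing more can be done
the job is handed in; nothing more can be done
```

The camera plate is on the gauge stand with its lens looking out over the white can rest. It was released, the arm is clear, and I handed the job in at about 22 s of the 58 s allowed.

**Seating by feel:**
- First contact with the catches came at a tool height of 0.1885 m.
- The push peaked at about 14–15 N, then died away as the rim passed the noses.
- The springs then pulled the plate down with about 5–8 N.
- It hit a steep stop at 0.1715 m, 17 mm below first contact, as expected for fully home. The push there was about 14 N.
- I trimmed out the sideways force at the stop, then released the grip in stages. The readings never showed a push near 25 N.

**Checks after letting go:**
- **Movement:** nothing shifted on release, to within 0.1 px in all three cameras.
- **Position:** from the wrist camera the plate is centred on the stand to about 1 mm. All three noses are in over the rim, and the handle is at 0.190 m, as expected.
- **Surroundings:** my moves stayed clear of the cans and the white pot. I checked that only by eye, and can B was out of view in the close-ups.

**Checks that disagreed:**
- **Level:** picking points by hand in the scene and side pictures put the lens about 4 mm higher relative to the handle than it should be. The wrist view and the lack of any movement on release both point to level, so I put this down to pixel error there (about 2 mm per pixel).
- **Rear nose:** it measured about 2 mm further from the axis than the front two. An error of about 1 mm in my estimate of the stand's axis would account for most of it.

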